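Size a salvaged chair rung in the ring gauge

ROBOT

A 6-joint arm with a two-finger parallel gripper is mounted at the origin on the work surface. World frame = base frame: x ahead of the robot, y to its left, z up, the work surface at z = 0. Lengths are in m, angles in degrees, forces in N, time in s.
With the tool pointing down it reaches from about 0.4 to 0.825 m from the base axis. Payload 7 kg.
Tool frame: the origin (TCP) lies on the centre line of the jaws, within the pads' length; the fingertips stand 11 mm ahead of it and the grasp point (between the pads) lies 8 mm behind it; z points along the fingers, y is the direction in which the jaws open and shut (so a half turn about z gives the same grasp; the last joint's range is limited). The gripper opens to 88 mm and grips with 3 to 60 N. Pads are 19 mm wide; open, the fingers measure 130 mm over their backs; the gripper's body (78 mm by 193 mm) begins 47 mm behind the grasp point.
Start: joints at [16.507, 20.546, 0.682, 0, -70.136, -16.507], TCP at [0.675, -0, 0.238] pointing down, gripper open.
Joint ranges: [-176.03, 176.03], [-82.01, 121.73], [-58.28, 71.71], [-173.87, 95.51], [-174.79, -0.11], [-173.66, 173.66]. Speed limits (degrees/s): [136.94, 136.94, 172.46, 180, 180, 180].

INTERFACE

Orientations are given as [roll, pitch, yaw] about the fixed x, y, z axes, in that order (R = Rz(yaw) Ry(pitch) Rx(roll)).
In Python, from plant import ctrl, cams, order gives the robot as it stands.
- The arm moves only by the tool jog_arm, never from a script. Its argument "motion" is a list of rows, each an object with "offset": the shift along the tool's x, y, z in mm, a list of three; "roll": the turn about the tool's z in rad; "hand": the finger opening in mm, from 0 to 87.6. A call has 1 to 20 rows; each row is the pose to reach, as a shift and turn from the pose commanded when the call began, along the tool's axes at that moment; what a row does not reach only later rows make up. A row lasts 1/12 s, in which the tool goes at most 41.7 mm and 7.16 degrees, less where a joint would pass 70% of its speed; a pose out of reach is approached as far as the arm can. A call with a gripper value outside its range is refused whole. The fingers move at their own pace and stop on an object; the grip force is fixed at half the most. Time passes only in rows, so rows that repeat a pose let the fingers close. It gives the time, the measured TCP pose, the force and the opening at its end, in the units of the state.
- ctrl.get_obs(): the state, without advancing time (a new reading comes with each control period).
- cams.snapshot(name): name is "scene" or "side" or "wrist"; returns a dict with "img" (384x512x3 uint8, red, green, blue), "K" (3x3 intrinsics, pixels), "cam_to_world" (4x4, takes a point from camera to world coordinates); the wrist camera has in their place "T_tool_cam" (4x4, takes a point from camera to tool coordinates, whose origin is the TCP and whose axes are the flange's). Camera axes: x right, y down, z forward; pixel columns grow to the right and rows downward; lengths in m; the calibration is good to about 2 mm. A picture is of the moment at which its call begins: read the wrist's pose just before it. There is no depth.
- order.close_job(): hands the job in, once; it reports no verdict.
The state is a dict: "clock": time; "joint_pos": joint angles; "qvel": joint speeds; "tau": joint torques, N m; "tool_pos": TCP position; "orientation": TCP orientation; "force": force on the tool from outside, world axes, zero at the start; "moment": the same for the moment, N m; "opening": finger opening in m.
Only numpy, scipy, OpenCV 4.12 (cv2) and the standard library are available. Lean on these libraries where they do the work, as an engineer would, in place of code of your own. Each camera call takes 0.05 s, during which the arm holds its last target. There are 200 camera calls.

TASK

Gauge the chair rung marked by the green disc: push its end straight into the yellow ring, then the red, then the blue, each time until the end stands well out of the far side or the ring stops it. At the first ring that stops it, try no smaller ring. Then lay the rung lengthwise and centred in the rack seat of that ring's colour and let go, leaving the other rung and everything else on the bench where it is.

Things in the scene. Friction and masses are not known exactly. Their poses are not given: they have to be found in the camera images.
- cradle_a: wooden cradle A, fixed, 64 x 62 mm: two notched cheeks (10 mm thick, centred 27 mm either side of the middle along its x, notch 90 degrees wide open upwards, notch bottom 30 mm and cheek tops 51 mm above the table) that hold rung A lying along the cradle's x axis. Origin: centre of its underside. x points away from the robot at yaw 0
- rung_a: rung A, origin at its very centre (on the axis, half-way along): a round dark wooden chair rung 180 mm long with 3 mm chamfered ends, about 60 or 105 g; its diameter is either 24 or 33 mm, the other rung has the other (which is which is not told). x runs along the rung, its ends lie 90 mm from the origin. It starts lying level in cradle A, overhanging it about 58 mm at each end, room for the fingers to take it from above outside the cheeks
- cradle_b: wooden cradle B, fixed, 64 x 62 mm: two notched cheeks (10 mm thick, centred 27 mm either side of the middle along its x, notch 90 degrees wide open upwards, notch bottom 30 mm and cheek tops 51 mm above the table) that hold rung B lying along the cradle's x axis. Origin: centre of its underside. x points away from the robot at yaw 0
- rung_b: rung B, origin at its very centre (on the axis, half-way along): a round dark wooden chair rung 180 mm long with 3 mm chamfered ends, about 60 or 105 g; its diameter is either 24 or 33 mm, the other rung has the other (which is which is not told). x runs along the rung, its ends lie 90 mm from the origin. It starts lying level in cradle B, overhanging it about 58 mm at each end, room for the fingers to take it from above outside the cheeks
- disc_green: green disc, 32 mm across, 4 mm thick, fixed on the table in line with one of the cradles, 120 mm from its middle on the +x side: it marks the rung lying in that cradle as the one to be gauged
- disc_white: white disc, same size, fixed in the same place by the other cradle: that rung is not to be touched
- gauge: ring gauge, fixed: wooden base 90 x 220 x 20 mm with a row of three upright rings on posts, 70 mm apart along its y, large (yellow, at +y) to small (blue, at -y). Ring axes are level, along the gauge's x, 95 mm above the table; x points away from the robot at yaw 0. Origin: centre of its underside
- ring1_c (a point): centre of the yellow ring's hole (half-way through it), x along the hole's axis; hole 38 mm, outside 52 mm across, ring 10 mm thick, nothing close behind it
- ring2_c (a point): centre of the red ring's hole (half-way through it), x along the hole's axis; hole 29 mm, outside 43 mm across, ring 10 mm thick, nothing close behind it
- ring3_c (a point): centre of the blue ring's hole (half-way through it), x along the hole's axis; hole 20 mm, outside 34 mm across, ring 10 mm thick, nothing close behind it
- rack: sorting rack, fixed: base 64 x 202 x 12 mm with three seats side by side 70 mm apart along its y (yellow, red, blue from -y to +y). Each seat is a pair of notched cheeks just like a cradle's (10 mm thick, centred 27 mm either side of the middle along x). Origin: centre of its underside
- seat_red (a point): red seat: bottom of its notch, midway between the two cheeks, 30 mm above the table; x along the notch. A 33 mm rung lying in it has its axis 23 mm above this point, a 24 mm rung 17 mm
- seat_blue (a point): blue seat: bottom of its notch, midway between the two cheeks, 30 mm above the table; x along the notch. A 33 mm rung lying in it has its axis 23 mm above this point, a 24 mm rung 17 mm
- tape_measure: yellow tape measure, 66 x 62 x 34 mm; origin under its centre (bystander, loose)
- cup: white plastic cup, 64 mm across, 60 mm high; origin under its centre (bystander, loose)
- glue: white glue bottle, 52 mm across, 130 mm high; origin under its centre (bystander, loose)
- brush: flat paint brush lying on the table (bystander, loose)
- frame: small dark wooden frame lying flat, 170 x 120 x 18 mm; origin under its centre (bystander, loose)
- panel_block: dark wooden corner block 60 x 60 x 16 mm; origin under its centre (bystander, loose)
There are look-alikes about, which are no part of the job. What is shaped like the cradle_b but pink or turquoise is not meant.

How it is judged (in metres and radians):
On the way, in this order (a step that is already met when the one before it is completed fails the run):
1. the marked rung's end is through the yellow ring (10 mm past the ring's middle) ((((horizontal distance between disc_green and cradle_a below 0.14 m and y of disc_green in the frame of cradle_a between -0.04 and 0.04 m) and (distance between rung_a and ring1_c below 0.08 m and y of rung_a in the frame of ring1_c between -0.018 and 0.018 m and z of rung_a in the frame of ring1_c between -0.018 and 0.018 m and angle between the x axis of rung_a and the x axis of gauge, either way round below 0.15 rad)) or ((horizontal distance between disc_green and cradle_b below 0.14 m and y of disc_green in the frame of cradle_b between -0.04 and 0.04 m) and (distance between rung_b and ring1_c below 0.08 m and y of rung_b in the frame of ring1_c between -0.018 and 0.018 m and z of rung_b in the frame of ring1_c between -0.018 and 0.018 m and angle between the x axis of rung_b and the x axis of gauge, either way round below 0.15 rad)))).
2. the marked rung has been tried in the red ring: its end is 10 mm past the ring's middle, or it is stopped there, square and centred, pressing with over 1 N ((((horizontal distance between disc_green and cradle_a below 0.14 m and y of disc_green in the frame of cradle_a between -0.04 and 0.04 m) and (contact force between rung_a and gauge above 1 N and distance between rung_a and ring2_c between 0.083 and 0.103 m and y of rung_a in the frame of ring2_c between -0.015 and 0.015 m and z of rung_a in the frame of ring2_c between -0.015 and 0.015 m and angle between the x axis of rung_a and the x axis of gauge, either way round below 0.15 rad)) or ((horizontal distance between disc_green and cradle_b below 0.14 m and y of disc_green in the frame of cradle_b between -0.04 and 0.04 m) and (distance between rung_b and ring2_c below 0.08 m and y of rung_b in the frame of ring2_c between -0.018 and 0.018 m and z of rung_b in the frame of ring2_c between -0.018 and 0.018 m and angle between the x axis of rung_b and the x axis of gauge, either way round below 0.15 rad)))).
3. if the red ring stopped it, it lies released in the red seat; else it is stopped by the blue ring, pressing with over 1 N ((((horizontal distance between disc_green and cradle_a below 0.14 m and y of disc_green in the frame of cradle_a between -0.04 and 0.04 m) and (x of rung_a in the frame of seat_red between -0.03 and 0.03 m and y of rung_a in the frame of seat_red between -0.008 and 0.008 m and z of rung_a in the frame of seat_red between 0.0183 and 0.0283 m and angle between the x axis of rung_a and the x axis of rack, either way round below 0.12 rad and linear speed of rung_a below 0.02 m/s and contact force between rung_a and the fingers below 0.1 N)) or ((horizontal distance between disc_green and cradle_b below 0.14 m and y of disc_green in the frame of cradle_b between -0.04 and 0.04 m) and (contact force between rung_b and gauge above 1 N and distance between rung_b and ring3_c between 0.083 and 0.103 m and y of rung_b in the frame of ring3_c between -0.015 and 0.015 m and z of rung_b in the frame of ring3_c between -0.015 and 0.015 m and angle between the x axis of rung_b and the x axis of gauge, either way round below 0.15 rad)))).
At the end, for the whole second after the job is handed in: The marked rung lies still and released in the rack seat coloured like the first ring that stopped it: centre within 30 mm along the notch, 8 mm across, 5 mm in height, aligned within 0.12 rad. The other rung is within 15 mm of its start ((((horizontal distance between disc_green and cradle_a below 0.14 m and y of disc_green in the frame of cradle_a between -0.04 and 0.04 m) and (x of rung_a in the frame of seat_red between -0.03 and 0.03 m and y of rung_a in the frame of seat_red between -0.008 and 0.008 m and z of rung_a in the frame of seat_red between 0.0183 and 0.0283 m and angle between the x axis of rung_a and the x axis of rack, either way round below 0.12 rad and linear speed of rung_a below 0.02 m/s and contact force between rung_a and the fingers below 0.1 N)) or ((horizontal distance between disc_green and cradle_b below 0.14 m and y of disc_green in the frame of cradle_b between -0.04 and 0.04 m) and (x of rung_b in the frame of seat_blue between -0.03 and 0.03 m and y of rung_b in the frame of seat_blue between -0.008 and 0.008 m and z of rung_b in the frame of seat_blue between 0.012 and 0.022 m and angle between the x axis of rung_b and the x axis of rack, either way round below 0.12 rad and linear speed of rung_b below 0.02 m/s and contact force between rung_b and the fingers below 0.1 N))) and (((horizontal distance between disc_green and cradle_a below 0.14 m and y of disc_green in the frame of cradle_a between -0.04 and 0.04 m) and distance of rung_b from where it was at the start of the episode below 0.015 m) or ((horizontal distance between disc_green and cradle_b below 0.14 m and y of disc_green in the frame of cradle_b between -0.04 and 0.04 m) and distance of rung_a from where it was at the start of the episode below 0.015 m))); the robot touches nothing.
It fails at once if the rung is pushed (over 2 N) at a ring smaller than the one that stops it (contact force between rung_a and gauge above 2 N and distance between rung_a and ring3_c between 0.083 and 0.103 m and y of rung_a in the frame of ring3_c between -0.015 and 0.015 m and z of rung_a in the frame of ring3_c between -0.015 and 0.015 m and angle between the x axis of rung_a and the x axis of gauge, either way round below 0.15 rad).
It fails at once if the rung marked white is moved more than 15 mm (((horizontal distance between disc_green and cradle_a below 0.14 m and y of disc_green in the frame of cradle_a between -0.04 and 0.04 m) and distance of rung_b from where it was at the start of the episode above 0.015 m) or ((horizontal distance between disc_green and cradle_b below 0.14 m and y of disc_green in the frame of cradle_b between -0.04 and 0.04 m) and distance of rung_a from where it was at the start of the episode above 0.015 m)).
It fails at once if a bystander is moved more than 30 mm (distance of any of tape_measure, cup, glue, brush, frame, panel_block from where it was at the start of the episode above 0.03 m).
It also fails if it takes over 54 s, if anything falls off the work surface, if the arm or the gripper's body presses on something with over 40 N, if the wrist force passes 120 N, or if a joint passes its speed limit or range.

## Working session

There is one attempt and no reset: what is moved stays moved. The work goes in short steps, Python scripts to look and compute and a tool call to move; the robot and the scene stay as the last step left them, time stands still between calls to the robot, and variables do not carry over. Pictures are saved under pics/ and viewed, about 8 in all and at most 12, crops included, and the job is handed in when it is done.

Besides the shell and the picture viewer there is one more tool, called after "Emit:" by a JSON object that holds its "op" and its "data", one argument or row to a line. jog_arm: Moves the arm, as the interface text tells. Its arguments: {"type":"object","properties":{"motion":{"type":"array"}},"required":["motion"]}

```bash
mkdir -p pics; ls; python3 - <<'E'
from plant import ctrl,cams
import cv2,numpy as np,pickle
print(ctrl.get_obs())
d={}
for n in("scene","side","wrist"):
    s=cams.snapshot(n);d[n]=s
    cv2.imwrite(f"pics/{n}0.png",s["img"][:,:,::-1])
    print(n,s["K"].tolist(),np.round(s.get("cam_to_world",s.get("T_tool_cam")),4).tolist())
pickle.dump(d,open("s0.pkl","wb"))
E
```

```text
pics
{'clock': 0.0, 'joint_pos': array([ 1.65065941e+01,  2.05923922e+01,  6.35766736e-01, -1.99901054e-02,
       -7.01362896e+01, -1.65083743e+01]), 'qvel': array([ 0.06962032, -0.04535153, -0.06446019,  0.00257061, -0.07203018,
        0.0497081 ]), 'tau': array([-8.00930356e-04, -5.82726967e+01,  2.93058443e+01,  6.99745238e+00,
        6.93249181e-03, -2.06530804e-04]), 'tool_pos': array([ 6.74543676e-01, -2.54078882e-05,  2.36627420e-01]), 'orientation': array([ 1.79905575e+02, -8.38744522e-03, -9.00085809e+01]), 'force': array([-0.2368259 ,  0.77337046,  0.20060408]), 'moment': array([ 0.04373999, -0.03445918,  0.02963195]), 'opening': 0.08771327862332376}
scene [[364.44923548308725, 0.0, 255.9599266068287], [0.0, 364.44923548308725, 187.43713378886815], [0.0, 0.0, 1.0]] [[-0.8238, 0.3726, -0.4273, 1.0281], [0.5667, 0.5196, -0.6395, 0.7213], [-0.0162, -0.7689, -0.6391, 0.7111], [0.0, 0.0, 0.0, 1.0]]
side [[375.04735638331675, 0.0, 250.87217219535498], [0.0, 375.04735638331675, 191.21077912991865], [0.0, 0.0, 1.0]] [[0.985, -0.1083, 0.1341, 0.4149], [-0.1721, -0.5829, 0.7941, -0.8966], [-0.0078, -0.8053, -0.5929, 0.821], [0.0, 0.0, 0.0, 1.0]]
wrist [[284.13220890493994, 0.0, 258.89888428141677], [0.0, 284.13220890493994, 194.39066542035278], [0.0, 0.0, 1.0]] [[0.0003, -0.9615, -0.2748, 0.0727], [1.0, 0.0002, 0.0003, -0.0003], [-0.0002, -0.2748, 0.9615, -0.1471], [0.0, 0.0, 0.0, 1.0]]
```

View pics/scene0.png

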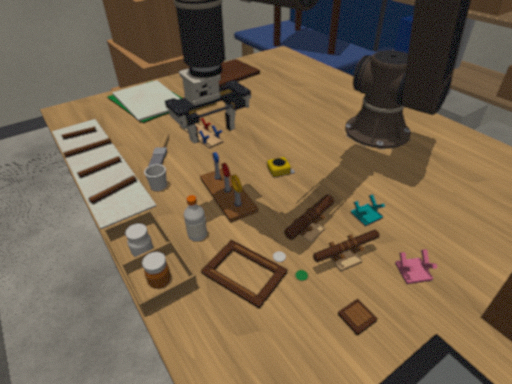

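View pics/side0.png

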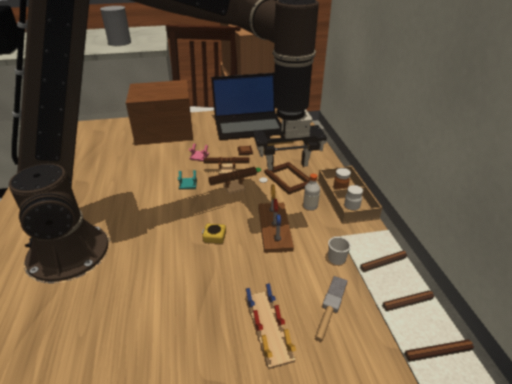

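The scene view shows two rungs in tan cradles. The thick one is at (310,216) with the white disc at (279,257), the thin one at (347,246) with the green disc at (302,275). The gauge is at (228,190) and the rack by the gripper at (207,132). In the side view the gauge is at (276,225) and the rack at (270,325).

Things that could be mistaken for the marked rung:
- the thick rung, scene (310,216)
- three dark sticks on the white strip, scene (80,132), (98,165) and (112,190)
- turquoise and pink cradle look-alikes, scene (368,210) and (415,267), both empty

My choice is the thin rung at (347,246). I'll check it in the wrist view.

View pics/wrist0.png

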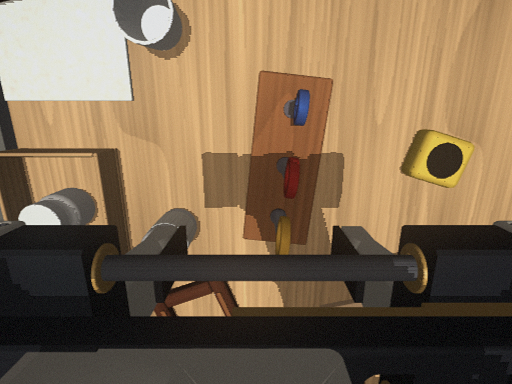

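```bash
cat > h.py <<'E'
import numpy as np,cv2,pickle
from scipy.spatial.transform import Rotation as R
def pose(o):
    T=np.eye(4);T[:3,:3]=R.from_euler('xyz',o["orientation"],degrees=True).as_matrix();T[:3,3]=o["tool_pos"];return T
def cw(s,o=None): return s["cam_to_world"] if "cam_to_world" in s else pose(o)@s["T_tool_cam"]
def ray(s,T,uv):
    d=T[:3,:3]@np.linalg.solve(s["K"],[uv[0],uv[1],1.]);return T[:3,3],d/np.linalg.norm(d)
def plane(s,T,uv,z):
    c,d=ray(s,T,uv);return c+d*(z-c[2])/d[2]
def tri(rs):
    A=sum(np.eye(3)-np.outer(d,d) for c,d in rs);b=sum((np.eye(3)-np.outer(d,d))@c for c,d in rs)
    p=np.linalg.solve(A,b);return p,max(np.linalg.norm((np.eye(3)-np.outer(d,d))@(p-c)) for c,d in rs)
def proj(s,T,p):
    q=s["K"]@(T[:3,:3].T@(np.asarray(p)-T[:3,3]));return q[:2]/q[2]
HSV=dict(yellow=((20,140,70),(34,255,255)),red=((0,150,50),(6,255,255)),blue=((105,110,40),(125,255,255)),green=((50,120,40),(80,255,255)),white=((0,0,170),(179,40,255)))
def blobs(img,c,amin=12):
    h=cv2.cvtColor(img,cv2.COLOR_RGB2HSV);m=cv2.inRange(h,*map(np.array,HSV[c]))
    n,l,st,ce=cv2.connectedComponentsWithStats(m)
    return [(np.round(ce[i],1).tolist(),st[i].tolist()) for i in range(1,n) if st[i,4]>=amin]
E
python3 - <<'E'
from h import *
d=pickle.load(open("s0.pkl","rb"))
for n in d:
    for c in("green","yellow","red","blue"):
        b=blobs(d[n]["img"],c)
        print(n,c,b[:8])
E
```

```text
scene green [([116.4, 101.4], [109, 95, 19, 16, 67]), ([147.2, 119.0], [142, 117, 13, 5, 20]), ([301.2, 274.8], [296, 270, 11, 10, 86])]
scene yellow [([278.7, 166.8], [267, 156, 25, 21, 328]), ([236.3, 183.4], [232, 175, 10, 17, 118])]
scene red [([204.6, 122.6], [202, 119, 7, 7, 15]), ([225.3, 169.8], [223, 164, 6, 12, 42])]
scene blue [([335.3, 32.2], [281, 0, 101, 74, 3979]), ([396.6, 27.2], [378, 0, 36, 53, 1260]), ([257.8, 36.7], [235, 25, 39, 24, 593]), ([216.3, 131.3], [213, 127, 8, 9, 15]), ([204.3, 137.8], [202, 135, 6, 7, 13]), ([215.5, 157.0], [214, 153, 4, 9, 28])]
side green []
side yellow [([214.0, 233.7], [203, 223, 23, 20, 302])]
side red [([275.3, 205.2], [274, 200, 4, 11, 34]), ([278.6, 315.0], [275, 306, 9, 18, 69]), ([257.2, 320.5], [254, 311, 8, 19, 69])]
side blue [([243.8, 95.0], [214, 76, 60, 39, 2047]), ([278.1, 217.6], [277, 215, 3, 6, 14])]
wrist green []
wrist yellow [([434.4, 156.9], [402, 129, 73, 59, 1940])]
wrist red [([291.4, 177.5], [284, 157, 16, 42, 523])]
wrist blue [([302.6, 106.9], [296, 90, 13, 34, 299]), ([296.5, 101.8], [295, 98, 3, 7, 12])]
```

The wrist view looks towards −y, with image right towards the robot. It shows the gauge base corners at (261,71), (332,80), (305,244) and (244,238), the blue ring at (302,107), red at (291,177), yellow at (283,237), and the tape measure at (440,160).

```bash
python3 - <<'E'
from h import *
np.set_printoptions(precision=4,suppress=True)
d=pickle.load(open("s0.pkl","rb"))
o=dict(orientation=[179.9,0,-90.0],tool_pos=[.6745,0,.2366])
s,S,W=d["scene"],d["side"],d["wrist"]
Ts,TS,TW=cw(s),cw(S),cw(W,o)
print("base",[plane(W,TW,u,.02)[:2] for u in((261,71),(332,80),(305,244),(244,238))])
for n,a,b,c in(("blue",(215.5,157),(278.1,217.6),(301.5,107)),("red",(225.3,169.8),(275.3,205.2),(291.4,177.5)),("yel",(236.3,183.4),None,(283.5,237))):
    r=[ray(s,Ts,a),ray(W,TW,c)]+([ray(S,TS,b)] if b else [])
    print(n,tri(r))
print("green",plane(s,Ts,(301.2,274.8),.004),"white",plane(s,Ts,(279,257),.004))
print("thin",plane(s,Ts,(317,256),.047),plane(s,Ts,(379,235),.047))
print("thick",plane(s,Ts,(290,232),.053),plane(s,Ts,(332,200),.053))
for n,c in(("glue",(313,205)),("cup",(338,262)),("tape",(214,240))): print(n,plane(S,TS,c,0)[:2])
for n,c in(("red",(278.6,315)),("red2",(257.2,320.5))): print(n,plane(S,TS,c,.04))
E
```

```text
base [array([ 0.6719, -0.1207]), array([ 0.5871, -0.1109]), array([0.6097, 0.1036]), array([0.695 , 0.0944])]
blue (array([ 0.6345, -0.0769,  0.0993]), np.float64(0.0017247231713116967))
red (array([ 0.6413, -0.0092,  0.0947]), np.float64(0.0010172355452057178))
yel (array([0.6479, 0.059 , 0.0938]), np.float64(0.0007539755015460519))
green [0.6509 0.3405 0.004 ] white [0.6612 0.2681 0.004 ]
thin [0.6099 0.3441 0.047 ] [0.4426 0.3823 0.047 ]
thick [0.6172 0.2529 0.053 ] [0.4513 0.2263 0.053 ]
glue [0.8009 0.0828]
cup [ 0.7914 -0.1885]
tape [ 0.4421 -0.0305]
red [ 0.5704 -0.3613  0.04  ]
red2 [ 0.5166 -0.3671  0.04  ]
```

Emit:
{"op": "jog_arm", "data": {
  "motion": [
    {"offset":[-380,245,0],"roll":-1.35,"hand":60},
    {"offset":[-380,245,0],"roll":-1.35,"hand":60},
    {"offset":[-380,245,0],"roll":-1.35,"hand":60},
    {"offset":[-380,245,0],"roll":-1.35,"hand":60},
    {"offset":[-380,245,0],"roll":-1.35,"hand":60},
    {"offset":[-380,245,0],"roll":-1.35,"hand":60},
    {"offset":[-380,245,0],"roll":-1.35,"hand":60},
    {"offset":[-380,245,0],"roll":-1.35,"hand":60},
    {"offset":[-380,245,0],"roll":-1.35,"hand":60},
    {"offset":[-380,245,0],"roll":-1.35,"hand":60},
    {"offset":[-380,245,0],"roll":-1.35,"hand":60},
    {"offset":[-380,245,0],"roll":-1.35,"hand":60},
    {"offset":[-380,245,0],"roll":-1.35,"hand":60},
    {"offset":[-380,245,0],"roll":-1.35,"hand":60},
    {"offset":[-380,245,0],"roll":-1.35,"hand":60}
  ]
}}

```text
clock: 1.4
tool_pos: [0.4303, 0.3792, 0.2374]
orientation: [180.0, 0.0, -12.7]
force: [0.2, 0.3, 0.1]
opening: 0.0605
```

```bash
python3 - <<'E'
from plant import ctrl,cams
from h import *
o=ctrl.get_obs();s=cams.snapshot("wrist");pickle.dump((o,s),open("s1.pkl","wb"))
cv2.imwrite("pics/w1.png",s["img"][:,:,::-1]);print(o["tool_pos"],o["orientation"],o["joint_pos"],o["force"])
print(blobs(s["img"],"green"),blobs(s["img"],"white"))
E
```

```text
[0.43029558 0.37921398 0.23740454] [ 1.79972740e+02  7.24958018e-03 -1.27377598e+01] [ 6.09264342e+01  1.10702231e+01 -1.24166504e+01  7.74463503e-04
 -6.65413252e+01  1.63354992e+01] [0.24755031 0.34766619 0.12818699]
[] []
```

View pics/w1.png

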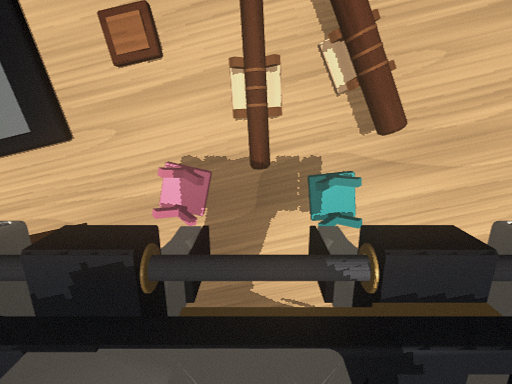

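The close crop shows the thin rung in the cream/brown cradle, with its axis from (251,0) to (260,165) and the cradle around (256,87). The thick rung is at its right. The pink (185,192) and turquoise (334,198) look-alikes are empty and in front of it. Thin rung confirmed as marked by the green disc.

```bash
python3 - <<'E'
from h import *
np.set_printoptions(precision=4,suppress=True)
o,s=pickle.load(open("s1.pkl","rb"));T=cw(s,o)
g=cv2.cvtColor(s["img"],cv2.COLOR_RGB2HSV)
im=s["img"].astype(int)
P=[]
for r in (5,15,25,35,130,140,150,158):
    x=np.where(im[r,225:300].sum(1)<230)[0]+225
    print(r,x.min(),x.max(),len(x))
    P.append(plane(s,T,(x.mean(),r),.047)[:2]);
P=np.array(P);vx,vy,x0,y0=cv2.fitLine(P.astype(np.float32),cv2.DIST_L2,0,.01,.01).ravel()
u=np.array([vx,vy]);u*=np.sign(vx);print("dir",np.degrees(np.arctan2(u[1],u[0])),"pt",x0,y0)
e=plane(s,T,(260,166),.047)[:2];print("near end",e,"centre by end",e+.09*u)
# cradle base corners
c=np.mean([plane(s,T,q,.015)[:2] for q in((231,62),(280,60),(282,115),(235,118))],0);print("cradle c",c)
Ti=np.linalg.inv(pose(o))
gp=e+.03*u; v=Ti[:3,:3]@np.array([gp[0]-o["tool_pos"][0],gp[1]-o["tool_pos"][1],0]);print("grip delta tool mm",v*1000)
E
```

```text
5 240 262 23
15 241 262 22
25 242 263 22
35 242 263 22
130 248 267 20
140 249 268 20
150 250 268 19
158 250 269 20
dir -9.585446 pt 0.5322464 0.36154592
near end [0.4431 0.3764] centre by end [0.5318 0.3614]
cradle c [0.5306 0.3604]
grip delta tool mm [43.0421 -1.7005 -0.0063]
```

Emit:
{"op": "jog_arm", "data": {
  "motion": [
    {"offset":[43,-1.7,30],"roll":-0.055,"hand":60},
    {"offset":[43,-1.7,60],"roll":-0.055,"hand":60},
    {"offset":[43,-1.7,90],"roll":-0.055,"hand":60},
    {"offset":[43,-1.7,125],"roll":-0.055,"hand":60},
    {"offset":[43,-1.7,150],"roll":-0.055,"hand":60},
    {"offset":[43,-1.7,170],"roll":-0.055,"hand":60},
    {"offset":[43,-1.7,188],"roll":-0.055,"hand":60},
    {"offset":[43,-1.7,197],"roll":-0.055,"hand":60},
    {"offset":[43,-1.7,197],"roll":-0.055,"hand":60},
    {"offset":[43,-1.7,197],"roll":-0.055,"hand":60}
  ]
}}

```text
clock: 2.28
tool_pos: [0.4729, 0.3717, 0.0408]
orientation: [180.0, -0.0, -9.6]
force: [-0.4, -0.5, 0.1]
opening: 0.06
```

Emit:
{"op": "jog_arm", "data": {
  "motion": [
    {"offset":[0,0,0],"roll":0,"hand":40},
    {"offset":[0,0,0],"roll":0,"hand":30},
    {"offset":[0,0,0],"roll":0,"hand":15},
    {"offset":[0,0,0],"roll":0,"hand":15},
    {"offset":[0,0,0],"roll":0,"hand":15},
    {"offset":[0,0,0],"roll":0,"hand":15},
    {"offset":[0,0,0],"roll":0,"hand":15},
    {"offset":[0,0,0],"roll":0,"hand":15}
  ]
}}

```text
clock: 2.95
tool_pos: [0.4722, 0.3719, 0.0407]
orientation: [180.0, 0.0, -9.5]
force: [-1.8, -0.6, 3.7]
opening: 0.0232
```

Emit:
{"op": "jog_arm", "data": {
  "motion": [
    {"offset":[0,0,-20],"roll":0,"hand":15},
    {"offset":[0,0,-50],"roll":0,"hand":15},
    {"offset":[0,0,-85],"roll":0,"hand":15},
    {"offset":[0,0,-120],"roll":0,"hand":15},
    {"offset":[10,25,-150],"roll":-0.01,"hand":15},
    {"offset":[25,55,-170],"roll":-0.02,"hand":15},
    {"offset":[40,85,-190],"roll":-0.03,"hand":15},
    {"offset":[50,115,-205],"roll":-0.04,"hand":15},
    {"offset":[65,150,-215],"roll":-0.05,"hand":15},
    {"offset":[80,185,-225],"roll":-0.06,"hand":15},
    {"offset":[95,220,-235],"roll":-0.065,"hand":15},
    {"offset":[108,255,-245],"roll":-0.065,"hand":15},
    {"offset":[120,285,-255],"roll":-0.065,"hand":15},
    {"offset":[128,308,-260],"roll":-0.065,"hand":15},
    {"offset":[133,324,-260],"roll":-0.065,"hand":15},
    {"offset":[133,324,-260],"roll":-0.065,"hand":15},
    {"offset":[133,324,-260],"roll":-0.065,"hand":15},
    {"offset":[133,324,-260],"roll":-0.065,"hand":15}
  ]
}}

```text
clock: 4.45
tool_pos: [0.5499, 0.031, 0.3002]
orientation: [-180.0, 0.0, -5.8]
force: [0.2, -0.2, 0.4]
opening: 0.023
```

```bash
python3 - <<'E'
from plant import ctrl,cams
from h import *
o=ctrl.get_obs();s=cams.snapshot("wrist");s2=cams.snapshot("scene");s3=cams.snapshot("side");pickle.dump((o,s,s2,s3),open("s2.pkl","wb"))
cv2.imwrite("pics/w2.png",s["img"][:,:,::-1]);print(o["tool_pos"],o["orientation"],o["force"])
for n,i in(("w",s),("sc",s2),("si",s3)):
  for c in("yellow","red","blue"):print(n,c,blobs(i["img"],c))
E
```

```text
[0.54988573 0.03104655 0.30023462] [-1.79991054e+02  2.27589038e-02 -5.79381253e+00] [ 0.23101011 -0.19973137  0.40737003]
w yellow [([222.0, 93.0], [207, 89, 31, 9, 265]), ([300.5, 212.2], [282, 202, 37, 24, 493])]
w red [([295.7, 94.1], [289, 89, 16, 11, 152])]
w blue [([347.8, 94.4], [335, 90, 26, 9, 192]), ([498.5, 168.5], [487, 166, 22, 6, 82]), ([478.4, 172.9], [475, 169, 8, 8, 21])]
sc yellow [([195.1, 116.6], [191, 112, 9, 11, 40]), ([182.5, 121.1], [179, 116, 9, 11, 37]), ([278.5, 166.8], [266, 156, 26, 21, 330]), ([236.3, 182.9], [232, 174, 10, 19, 117])]
sc red [([205.2, 123.6], [202, 119, 8, 10, 24]), ([192.8, 129.0], [190, 124, 7, 11, 24]), ([225.4, 169.5], [222, 163, 7, 14, 54])]
sc blue [([334.7, 31.2], [281, 0, 101, 74, 4051]), ([402.1, 28.3], [378, 0, 49, 57, 1745]), ([238.9, 34.2], [236, 32, 8, 8, 32]), ([216.3, 131.5], [213, 127, 8, 9, 15]), ([204.2, 137.8], [202, 135, 6, 7, 12]), ([215.5, 157.1], [214, 153, 4, 10, 28])]
si yellow [([214.1, 233.7], [203, 223, 23, 20, 306])]
si red [([275.3, 204.5], [274, 199, 4, 12, 39]), ([278.6, 314.9], [275, 306, 9, 18, 68]), ([257.2, 320.6], [254, 311, 8, 19, 68])]
si blue [([264.4, 94.2], [255, 76, 18, 36, 553]), ([220.1, 96.3], [214, 80, 13, 35, 375]), ([278.1, 217.4], [277, 215, 3, 6, 13])]
```

View pics/w2.png

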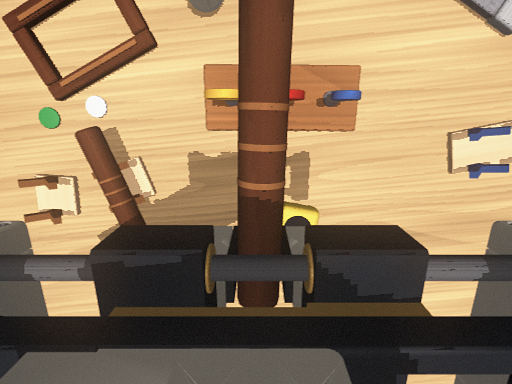

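The wrist view shows the rung held along columns 261–267. The gauge is beyond it at rows 65–130, with yellow at (222,93), red at (296,94) partly hidden, and blue at (348,94). The base edges run level in the picture, so the gauge yaw is close to the tool's.

```bash
python3 - <<'E'
from h import *
np.set_printoptions(precision=4,suppress=True)
d=pickle.load(open("s0.pkl","rb"));o0=dict(orientation=[179.9,0,-90.0],tool_pos=[.6745,0,.2366])
o,s,sc,si=pickle.load(open("s2.pkl","rb"));T=cw(s,o);T0=cw(d["wrist"],o0)
B=np.array([plane(s,T,q,.02)[:2] for q in((204.5,64.5),(360.5,65.5),(356.5,130.5),(206.5,129.5))]);print(B,B.mean(0))
B0=np.array([plane(d["wrist"],T0,q,.02)[:2] for q in((261,71),(332,80),(305,244),(244,238))]);print("base0 c",B0.mean(0))
for b in(B[[0,1]],B[[3,2]],B0[[0,3]],B0[[1,2]]):
    v=b[1]-b[0];v*=np.sign(v[1]);print("yaw",np.degrees(np.arctan2(-v[0],v[1])))
for n,a,w0,w in(("blue",(215.5,157),(301.5,107),(347.8,94.4)),("yel",(236.3,183.2),(283.5,237),None)):
    r=[ray(sc,cw(sc),a),ray(d["wrist"],T0,w0)]+([ray(s,T,w)] if w else [])
    print(n,tri(r)); print(" plane", plane(sc,cw(sc),a,.095)[:2],plane(d["wrist"],T0,w0,.095)[:2],plane(s,T,w,.095)[:2] if w else "")
# rung in tool frame, plane z_tool=-.006
Tt=s["T_tool_cam"]; im=s["img"].astype(int);hs=cv2.cvtColor(s["img"],cv2.COLOR_RGB2HSV)
for r in (10,25,40,150,165,200,215):
    m=np.where((im[r,228:305].max(1)<125))[0]+228
    p=[plane(s,Tt,(q,r),-.006)[:2]*1000 for q in(m.min()-.5,m.max()+.5)]
    print(r,m.min(),m.max(),np.mean(p,0))
E
```

```text
[[ 0.6959  0.0935]
 [ 0.6729 -0.1211]
 [ 0.5851 -0.115 ]
 [ 0.6087  0.104 ]] [ 0.6407 -0.0096]
base0 c [ 0.6409 -0.0084]
yaw -6.125192736777701
yaw -6.14566960706464
yaw -6.146207818207833
yaw -6.024736804240633
blue (array([ 0.634 , -0.0792,  0.0964]), np.float64(0.0010522657855525162))
 plane [ 0.6335 -0.0804] [ 0.6331 -0.0785] [ 0.6344 -0.0806]
yel (array([0.6479, 0.0588, 0.0943]), np.float64(0.000657532470898622))
 plane [0.649  0.0595] [0.6473 0.0587] 
10 239 292 [117.3504   1.5928]
25 239 292 [111.5417   1.6315]
40 239 291 [105.5816   1.4477]
150 238 285 [56.6276  0.0207]
165 237 285 [49.139  -0.2091]
200 237 282 [30.7842 -0.9451]
215 237 282 [22.5152 -0.9378]
```

Emit:
{"op": "jog_arm", "data": {
  "motion": [
    {"offset":[-35,-15,0],"roll":-0.01,"hand":15},
    {"offset":[-65,-30,0],"roll":-0.02,"hand":15},
    {"offset":[-80,-38,20],"roll":-0.02,"hand":15},
    {"offset":[-80,-38,50],"roll":-0.02,"hand":15},
    {"offset":[-80,-38,85],"roll":-0.02,"hand":15},
    {"offset":[-80,-38,120],"roll":-0.02,"hand":15},
    {"offset":[-80,-38,155],"roll":-0.02,"hand":15},
    {"offset":[-80,-38,185],"roll":-0.02,"hand":15},
    {"offset":[-80,-38,205],"roll":-0.02,"hand":15},
    {"offset":[-80,-38,211],"roll":-0.02,"hand":15},
    {"offset":[-80,-38,211],"roll":-0.02,"hand":15},
    {"offset":[-80,-38,211],"roll":-0.02,"hand":15}
  ]
}}

```text
clock: 5.6
tool_pos: [0.4748, 0.0772, 0.0903]
orientation: [180.0, -0.0, -4.6]
force: [1.2, 0.1, -0.5]
opening: 0.0232
```

```bash
python3 - <<'E'
from plant import ctrl,cams
from h import *
o=ctrl.get_obs();s=cams.snapshot("wrist");s2=cams.snapshot("scene");s3=cams.snapshot("side");pickle.dump((o,s,s2,s3),open("s3.pkl","wb"))
print(o["tool_pos"],o["orientation"],o["force"])
R1=np.array([.6483,.06,.095]);u=np.array([.9943,-.1063,0])
for n,i in(("sc",s2),("si",s3)): print(n,"ring",proj(i,cw(i),R1),"tip",proj(i,cw(i),R1-.025*u),"near",proj(i,cw(i),R1-.205*u))
a=s2["img"][130:230,190:320];b=s3["img"][155:255,200:330]
im=np.vstack([cv2.resize(x,None,fx=6,fy=6,interpolation=cv2.INTER_CUBIC)[:,:,::-1] for x in(a,b)])
cv2.imwrite("pics/c3.png",cv2.resize(im,(390,600)) if 0 else np.hstack([cv2.resize(im[:600],(400,308)),cv2.resize(im[600:],(400,308))]))
E
```

```text
[0.47484051 0.07722953 0.0903307 ] [ 1.79999655e+02 -3.74949630e-02 -4.56223472e+00] [ 1.20921472  0.06962392 -0.47833039]
sc ring [236.61864497 183.208154  ] tip [244.90312843 180.33884083] near [300.40350902 161.11640238]
si ring [272.65315612 191.7275334 ] tip [265.00735397 192.07927373] near [209.50216005 194.63275534]
```

View pics/c3.png

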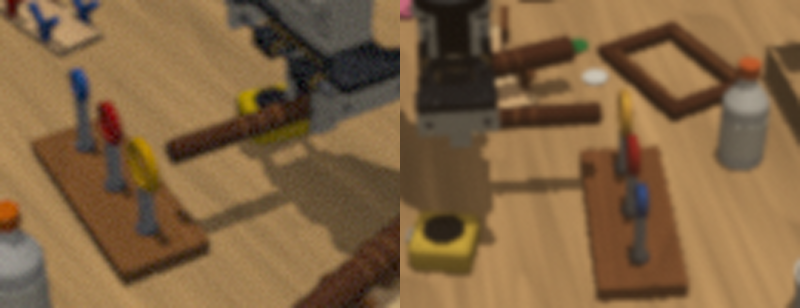

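The crop shows the tip about 25–30 mm in front of the yellow ring. It lies on the predicted axis to within about 0.5 px in both views: scene tip (248,179), side tip (265,192). Pushing into yellow.

Emit:
{"op": "jog_arm", "data": {
  "motion": [
    {"offset":[8,0.2,0],"roll":0,"hand":15},
    {"offset":[16,0.4,0],"roll":0,"hand":15},
    {"offset":[24,0.6,0],"roll":0,"hand":15},
    {"offset":[32,0.8,0],"roll":0,"hand":15},
    {"offset":[40,1.0,0],"roll":0,"hand":15},
    {"offset":[48,1.2,0],"roll":0,"hand":15},
    {"offset":[54,1.4,0],"roll":0,"hand":15},
    {"offset":[54,1.4,0],"roll":0,"hand":15},
    {"offset":[54,1.4,0],"roll":0,"hand":15},
    {"offset":[54,1.4,0],"roll":0,"hand":15}
  ]
}}

```text
clock: 6.58
tool_pos: [0.5275, 0.0706, 0.0893]
orientation: [180.0, 0.0, -4.6]
force: [0.4, 1.0, -0.3]
opening: 0.0229
```

```bash
python3 - <<'E'
from plant import ctrl,cams
from h import *
o=ctrl.get_obs();s=cams.snapshot("wrist");s2=cams.snapshot("scene");s3=cams.snapshot("side");pickle.dump((o,s,s2,s3),open("s4.pkl","wb"))
print(o["tool_pos"],o["orientation"],o["force"])
a=s2["img"][150:210,205:295];b=s3["img"][165:225,215:305]
im=[cv2.resize(x,(540,360),interpolation=cv2.INTER_CUBIC)[:,:,::-1] for x in(a,b)]
w=cv2.resize(s["img"][:240,100:420],(400,300))[:,:,::-1]
cv2.imwrite("pics/c4.png",np.vstack([np.hstack([cv2.resize(i,(400,267)) for i in im]),np.hstack([w,np.zeros_like(w)])]))
E
```

```text
[0.5275424  0.0706387  0.08931174] [ 1.79985660e+02  3.95272433e-02 -4.64870689e+00] [ 0.37479329  0.98491429 -0.33955301]
```

View pics/c4.png

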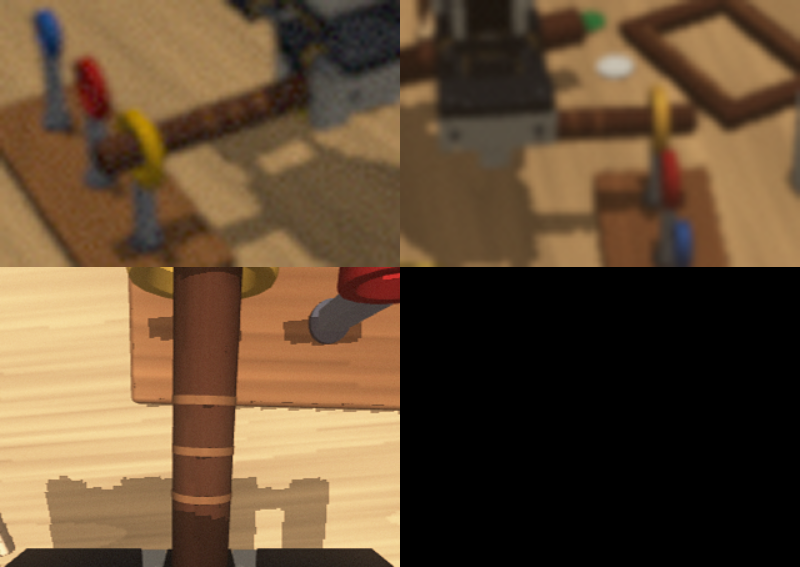

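The crop shows the rung end standing about 25 mm out past the yellow ring. In the side view the rung's middle is at the ring's middle height. Now I'll measure the sideways offset in the ring.

```bash
python3 - <<'E'
from h import *
np.set_printoptions(precision=4,suppress=True)
o,s,_,_=pickle.load(open("s4.pkl","rb"));T=cw(s,o);im=s["img"];h=cv2.cvtColor(im,cv2.COLOR_RGB2HSV)
print(h[2,195:330:3].tolist())
Tt=s["T_tool_cam"]
for r in(0,3,6,9,12):
    y=np.where((h[r,190:340,0]>=21)&(h[r,190:340,0]<=34)&(h[r,190:340,1]>175))[0]+190
    d=np.where((h[r,190:340,0]<14)&(im[r,190:340].max(1)<130))[0]+190
    if len(y) and len(d):
        for n,m in(("y",y),("rung",d)):
            print(r,n,m.min(),m.max(),np.mean([plane(s,T,(q,r),.095) for q in(m.min()-.5,m.max()+.5)],0))
for r in(30,60,100,140,180,210):
    d=np.where((im[r,220:310].max(1)<115))[0]+220
    print(r,d.min(),d.max(),np.mean([plane(s,Tt,(q,r),-.006)[:2]*1000 for q in(d.min()-.5,d.max()+.5)],0))
E
```

```text
[[18, 103, 233], [18, 108, 230], [17, 130, 190], [20, 174, 114], [18, 172, 104], [17, 168, 100], [19, 177, 95], [19, 168, 97], [18, 173, 96], [18, 170, 117], [18, 182, 125], [19, 178, 133], [19, 179, 135], [20, 178, 216], [20, 174, 238], [9, 167, 49], [14, 154, 53], [12, 159, 53], [9, 149, 58], [13, 158, 58], [12, 144, 62], [11, 148, 67], [12, 163, 64], [12, 169, 62], [9, 167, 58], [9, 157, 65], [11, 176, 61], [10, 163, 61], [11, 154, 58], [11, 183, 53], [11, 159, 56], [11, 168, 50], [10, 198, 45], [18, 183, 120], [18, 185, 138], [18, 181, 117], [17, 181, 93], [18, 188, 87], [19, 167, 93], [18, 178, 93], [18, 182, 101], [19, 188, 134], [19, 185, 138], [13, 157, 174], [12, 158, 171]]
30 239 292 [109.5977   1.6479]
60 239 290 [97.4145  1.2742]
100 238 288 [80.1282  0.6654]
140 238 286 [61.5266  0.255 ]
180 237 285 [41.4538 -0.1879]
210 237 282 [25.3251 -0.937 ]
```

Emit:
{"op": "jog_arm", "data": {
  "motion": [
    {"offset":[-10,-0.3,0],"roll":0,"hand":15},
    {"offset":[-25,-0.6,0],"roll":0,"hand":15},
    {"offset":[-42,-1.1,0],"roll":0,"hand":15},
    {"offset":[-55,-1.4,0],"roll":0,"hand":15},
    {"offset":[-60,-1.6,0],"roll":0,"hand":15},
    {"offset":[-60,-1.6,0],"roll":0,"hand":15},
    {"offset":[-61,10,0],"roll":0,"hand":15},
    {"offset":[-61,28,0],"roll":0,"hand":15},
    {"offset":[-61.5,46,0],"roll":0,"hand":15},
    {"offset":[-61.8,60,0],"roll":0,"hand":15},
    {"offset":[-61.8,67.2,0],"roll":0,"hand":15},
    {"offset":[-61.8,67.2,0],"roll":0,"hand":15},
    {"offset":[-61.8,67.2,0],"roll":0,"hand":15}
  ]
}}

```text
clock: 7.82
tool_pos: [0.4614, 0.0085, 0.0896]
orientation: [-180.0, -0.0, -4.7]
force: [0.2, -0.2, -0.3]
opening: 0.0231
```

Emit:
{"op": "jog_arm", "data": {
  "motion": [
    {"offset":[8,0.2,0],"roll":0,"hand":15},
    {"offset":[16,0.4,0],"roll":0,"hand":15},
    {"offset":[22,0.6,0],"roll":0,"hand":15},
    {"offset":[27,0.7,0],"roll":0,"hand":15},
    {"offset":[31,0.8,0],"roll":0,"hand":15},
    {"offset":[35,0.9,0],"roll":0,"hand":15},
    {"offset":[37,1.0,0],"roll":0,"hand":15}
  ]
}}

```text
clock: 8.4
tool_pos: [0.4983, 0.0049, 0.0894]
orientation: [180.0, 0.0, -4.6]
force: [-0.3, 0.0, -1.0]
opening: 0.023
```

Emit:
{"op": "jog_arm", "data": {
  "motion": [
    {"offset":[4,0.1,0],"roll":0,"hand":15},
    {"offset":[8,0.2,0],"roll":0,"hand":15},
    {"offset":[12,0.3,0],"roll":0,"hand":15},
    {"offset":[16,0.4,0],"roll":0,"hand":15},
    {"offset":[20,0.5,0],"roll":0,"hand":15},
    {"offset":[24,0.6,0],"roll":0,"hand":15},
    {"offset":[24,0.6,0],"roll":0,"hand":15},
    {"offset":[24,0.6,0],"roll":0,"hand":15}
  ]
}}

```text
clock: 9.07
tool_pos: [0.5217, 0.0022, 0.0894]
orientation: [180.0, 0.0, -4.6]
force: [-0.3, 0.2, -1.3]
opening: 0.023
```

```bash
python3 - <<'E'
from plant import ctrl,cams
from h import *
o=ctrl.get_obs();s=cams.snapshot("wrist");s2=cams.snapshot("scene");s3=cams.snapshot("side");pickle.dump((o,s,s2,s3),open("s5.pkl","wb"))
print(o["tool_pos"],o["orientation"],o["force"])
a=s2["img"][140:200,195:285];b=s3["img"][175:235,215:305]
im=[cv2.resize(x,(540,360),interpolation=cv2.INTER_CUBIC)[:,:,::-1] for x in(a,b)]
w=cv2.resize(s["img"][:150,160:360],(400,300),interpolation=cv2.INTER_CUBIC)[:,:,::-1]
c=cv2.resize(s3["img"][280:384,220:320],(400,300),interpolation=cv2.INTER_CUBIC)[:,:,::-1]
cv2.imwrite("pics/c5.png",np.vstack([np.hstack([cv2.resize(i,(400,267)) for i in im]),np.hstack([w,c])]))
E
```

```text
[0.52167653 0.00224299 0.08942345] [ 1.79996063e+02  1.31664115e-02 -4.64256683e+00] [-0.27974787  0.20767768 -1.30210077]
```

View pics/c5.png

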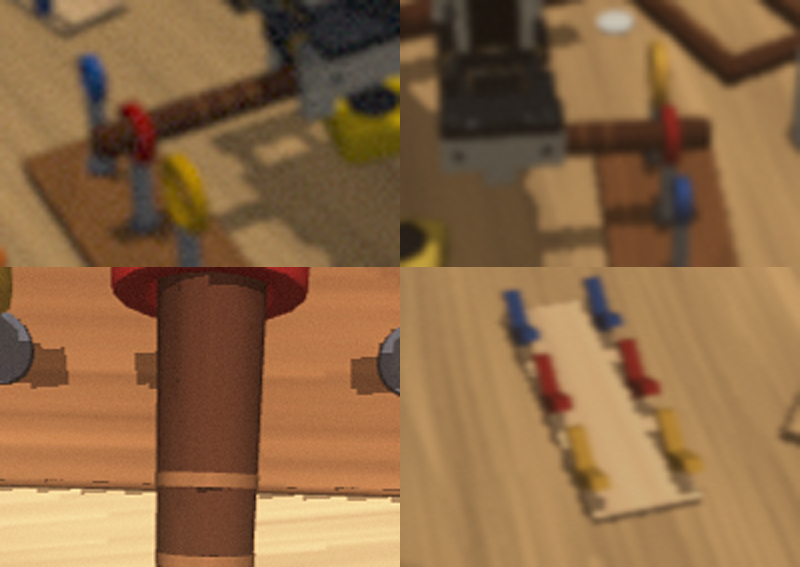

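The crop shows the end about 22 mm out beyond the red ring with almost no force, and sideways within about 0.7 mm. The rack runs blue, red, yellow. Next is blue.

Emit:
{"op": "jog_arm", "data": {
  "motion": [
    {"offset":[-10,-0.3,0],"roll":0,"hand":15},
    {"offset":[-25,-0.6,0],"roll":0,"hand":15},
    {"offset":[-42,-1.1,0],"roll":0,"hand":15},
    {"offset":[-55,-1.4,0],"roll":0,"hand":15},
    {"offset":[-60,-1.6,0],"roll":0,"hand":15},
    {"offset":[-60,-1.6,0],"roll":0,"hand":15},
    {"offset":[-61,10,0],"roll":0,"hand":15},
    {"offset":[-61,28,0],"roll":0,"hand":15},
    {"offset":[-61.5,46,0],"roll":0,"hand":15},
    {"offset":[-61.8,60,0],"roll":0,"hand":15},
    {"offset":[-61.8,67.7,0],"roll":0,"hand":15},
    {"offset":[-61.8,67.7,0],"roll":0,"hand":15},
    {"offset":[-61.8,67.7,0],"roll":0,"hand":15}
  ]
}}

```text
clock: 10.3
tool_pos: [0.4549, -0.0606, 0.0895]
orientation: [-180.0, -0.0, -4.7]
force: [0.3, 0.4, 0.2]
opening: 0.0231
```

Emit:
{"op": "jog_arm", "data": {
  "motion": [
    {"offset":[8,0.2,0],"roll":0,"hand":15},
    {"offset":[16,0.4,0],"roll":0,"hand":15},
    {"offset":[22,0.6,0],"roll":0,"hand":15},
    {"offset":[26,0.7,0],"roll":0,"hand":15},
    {"offset":[28,0.7,0],"roll":0,"hand":15},
    {"offset":[30,0.8,0],"roll":0,"hand":15},
    {"offset":[30,0.8,0],"roll":0,"hand":15},
    {"offset":[30,0.8,0],"roll":0,"hand":15}
  ]
}}

```text
clock: 10.97
tool_pos: [0.4813, -0.0636, 0.0881]
orientation: [179.9, 0.4, -4.7]
force: [-8.3, 1.5, 0.2]
opening: 0.0227
```

Emit:
{"op": "jog_arm", "data": {
  "motion": [
    {"offset":[1,0,0],"roll":0,"hand":15},
    {"offset":[2,0,0],"roll":0,"hand":15},
    {"offset":[3,0.1,0],"roll":0,"hand":15},
    {"offset":[3,0.1,0],"roll":0,"hand":15}
  ]
}}

```text
clock: 11.3
tool_pos: [0.4817, -0.0644, 0.0873]
orientation: [179.9, 0.6, -4.7]
force: [-13.0, 2.6, -0.3]
opening: 0.0228
```

```bash
python3 - <<'E'
from plant import ctrl,cams
from h import *
o=ctrl.get_obs();s=cams.snapshot("wrist");s2=cams.snapshot("scene");s3=cams.snapshot("side");pickle.dump((o,s,s2,s3),open("s6.pkl","wb"))
print(o["tool_pos"],o["orientation"],o["force"])
a=s2["img"][125:185,185:275];b=s3["img"][185:245,215:305]
im=[cv2.resize(x,(400,267),interpolation=cv2.INTER_CUBIC)[:,:,::-1] for x in(a,b)]
w=cv2.resize(s["img"][:225,110:410],(400,300),interpolation=cv2.INTER_CUBIC)[:,:,::-1]
c=cv2.resize(s2["img"][105:150,170:230],(400,300),interpolation=cv2.INTER_CUBIC)[:,:,::-1]
cv2.imwrite("pics/c6.png",np.vstack([np.hstack(im),np.hstack([w,c])]))
# rack coarse
d=pickle.load(open("s5.pkl","rb"))[3]
for c in("blue","red","yellow"):print(c,blobs(s3["img"],c),blobs(s2["img"],c))
E
```

```text
[ 0.48168793 -0.06436627  0.08726288] [179.89247817   0.63070898  -4.70630536] [-13.01736111   2.58460311  -0.32396239]
blue [([256.8, 94.2], [241, 76, 32, 37, 1073])] [([293.0, 1.5], [291, 0, 5, 5, 17]), ([308.6, 1.7], [303, 0, 13, 5, 46]), ([362.8, 35.7], [313, 0, 69, 74, 917]), ([398.3, 27.4], [377, 0, 41, 54, 1413]), ([237.2, 34.6], [236, 32, 4, 7, 16]), ([216.4, 131.5], [213, 127, 8, 9, 17]), ([204.2, 137.8], [202, 135, 6, 7, 12]), ([215.9, 156.8], [214, 153, 5, 9, 32])]
red [([275.3, 204.6], [274, 199, 4, 12, 40]), ([278.6, 315.1], [275, 306, 9, 18, 67]), ([257.2, 320.5], [254, 311, 8, 19, 68])] [([205.0, 123.5], [202, 119, 8, 10, 22]), ([192.5, 128.9], [190, 124, 7, 10, 21]), ([225.5, 170.2], [223, 164, 6, 13, 47])]
yellow [([212.4, 235.9], [202, 224, 23, 20, 234])] [([194.9, 116.6], [191, 112, 9, 10, 36]), ([182.6, 121.0], [179, 116, 9, 12, 40]), ([278.1, 167.6], [266, 156, 25, 22, 303]), ([236.3, 182.8], [231, 174, 11, 18, 124])]
```

View pics/c6.png

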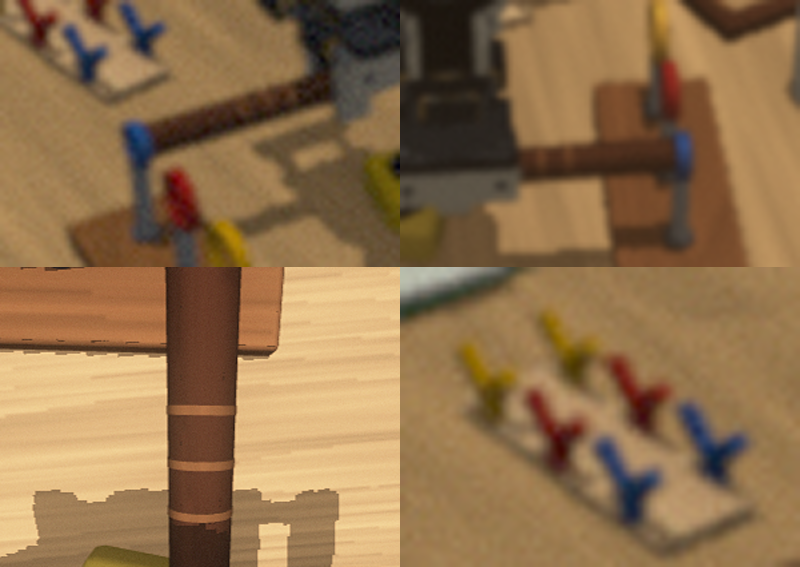

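The crop shows the rung tip standing squarely against the blue ring without passing: scene tip at about (217,157), side tip at about (277,218), with −13 N back force. So it goes in the blue seat. The rack shows blue nearest the gauge, then red and yellow.

Emit:
{"op": "jog_arm", "data": {
  "motion": [
    {"offset":[-8,-0.2,0],"roll":0,"hand":15},
    {"offset":[-22,-0.5,0],"roll":0,"hand":15},
    {"offset":[-35,-0.9,0],"roll":0,"hand":15},
    {"offset":[-35,-0.9,-20],"roll":0,"hand":15},
    {"offset":[-35,-0.9,-50],"roll":0,"hand":15},
    {"offset":[-35,10,-85],"roll":0,"hand":15},
    {"offset":[-33,30,-115],"roll":0,"hand":15},
    {"offset":[-30,60,-140],"roll":0,"hand":15},
    {"offset":[-27,95,-160],"roll":0,"hand":15},
    {"offset":[-22,130,-171],"roll":0,"hand":15},
    {"offset":[-20,155,-171],"roll":0,"hand":15},
    {"offset":[-20,161,-171],"roll":0,"hand":15},
    {"offset":[-20,161,-171],"roll":0,"hand":15},
    {"offset":[-20,161,-171],"roll":0,"hand":15}
  ]
}}

```text
clock: 12.62
tool_pos: [0.4543, -0.2226, 0.2603]
orientation: [-180.0, 0.0, -4.7]
force: [0.6, 0.2, -1.7]
opening: 0.0231
```

```bash
python3 - <<'E'
from plant import ctrl,cams
from h import *
o=ctrl.get_obs();s=cams.snapshot("wrist");s2=cams.snapshot("scene");s3=cams.snapshot("side");pickle.dump((o,s,s2,s3),open("s7.pkl","wb"))
print(o["tool_pos"],o["orientation"],o["force"],o["joint_pos"])
cv2.imwrite("pics/w7.png",s["img"][:,:,::-1])
for c in("blue","red","yellow"):print(c,blobs(s["img"],c,20),blobs(s3["img"],c))
E
```

```text
[ 0.45430543 -0.22257012  0.26026283] [-1.79989926e+02  9.66727274e-03 -4.69575555e+00] [ 0.6170224   0.16875717 -1.71091425] [-3.82909025e+00  3.58994891e+00 -1.81721656e+01 -1.10025577e-02
 -6.82473997e+01  8.91374122e+01]
blue [([94.6, 11.7], [76, 2, 39, 21, 596]), ([299.5, 78.7], [290, 73, 27, 12, 157]), ([301.0, 125.3], [294, 120, 18, 11, 99])] [([254.0, 94.6], [235, 76, 38, 38, 1273])]
red [([24.6, 10.8], [0, 0, 51, 24, 887]), ([369.3, 65.6], [346, 57, 48, 18, 425]), ([372.3, 112.0], [350, 105, 46, 16, 384])] [([275.1, 201.6], [274, 199, 4, 6, 17]), ([278.6, 315.0], [275, 306, 9, 18, 69]), ([257.2, 320.7], [254, 311, 8, 19, 71])]
yellow [([442.3, 51.7], [431, 45, 23, 14, 111]), ([419.1, 55.6], [410, 51, 20, 10, 118]), ([426.9, 102.2], [407, 95, 42, 15, 177]), ([451.5, 98.0], [448, 94, 6, 8, 22]), ([117.0, 185.1], [89, 160, 53, 54, 1602])] [([213.5, 234.9], [202, 223, 23, 20, 270])]
```

View pics/w7.png

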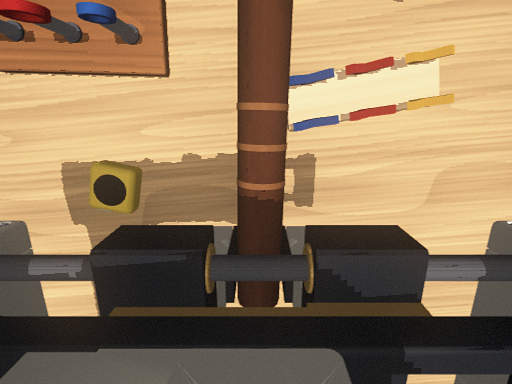

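The wrist view shows the rack right of the rung. Blue cheeks are at (312,78) and (315,124), partly behind the rung. Red cheeks are at (369,66) and (372,112), yellow at about (430,54) and (430,100).

```bash
python3 - <<'E'
from h import *
np.set_printoptions(precision=4,suppress=True)
o,s,sc,si=pickle.load(open("s7.pkl","rb"));T=cw(s,o)
h=cv2.cvtColor(s["img"],cv2.COLOR_RGB2HSV)
def ends(c,x0,y0,x1,y1):
    m=cv2.inRange(h,*map(np.array,HSV[c]));M=np.zeros_like(m);M[y0:y1,x0:x1]=m[y0:y1,x0:x1]
    ys,xs=np.nonzero(M);l=xs<=xs.min()+2;r=xs>=xs.max()-2
    return (xs[l].mean()-1,ys[l].mean()),(xs[r].mean()+1,ys[r].mean())
C={}
for n,a in(("redF",("red",340,50,400,80)),("redN",("red",340,100,400,125)),("yelF",("yellow",400,40,460,70)),("yelN",("yellow",400,90,460,115)),("bluF",("blue",280,60,345,95)),("bluN",("blue",280,112,345,135))):
    e=ends(*a);C[n]=[plane(s,T,q,.051)[:2] for q in e];print(n,np.round(e,1).tolist(),C[n],np.mean(C[n],0))
for n in("red","yel"):
    f,q=np.mean(C[n+"F"],0),np.mean(C[n+"N"],0);v=f-q;print(n,(f+q)/2,"len",np.linalg.norm(v),"yaw x",np.degrees(np.arctan2(v[1],v[0])))
for k in "FN":
    v=C["red"+k][0]-C["yel"+k][1];print("yaw y",k,np.degrees(np.arctan2(-v[0],v[1])))
Ts=cw(si)
print("side red",plane(si,Ts,(278.6,315),.041),plane(si,Ts,(257.2,320.6),.041))
sc0=pickle.load(open("s6.pkl","rb"))[2]
for n,u in(("yel",((194.9,116.6),(182.6,121))),("red",((205.,123.5),(192.6,128.9))),("blue",((216.4,131.5),(204.2,137.8)))):
    p=[plane(sc0,cw(sc0),q,.043)[:2] for q in u];print("scene",n,p,np.mean(p,0))
E
```

```text
redF [[346.0, 69.7], [392.8, 61.2]] [array([ 0.5685, -0.3317]), array([ 0.5732, -0.3853])] [ 0.5709 -0.3585]
redN [[350.1, 116.2], [395.0, 108.5]] [array([ 0.516 , -0.3367]), array([ 0.5205, -0.3903])] [ 0.5183 -0.3635]
yelF [[405.4, 57.9], [453.1, 49.1]] [array([ 0.5755, -0.3994]), array([ 0.5803, -0.4529])] [ 0.5779 -0.4262]
yelN [[407.3, 105.8], [453.1, 97.5]] [array([ 0.5224, -0.4048]), array([ 0.5275, -0.4585])] [ 0.5249 -0.4317]
bluF [[290.0, 80.2], [333.8, 72.8]] [array([ 0.5625, -0.2665]), array([ 0.5664, -0.3175])] [ 0.5645 -0.292 ]
bluN [[294.3, 126.3], [337.5, 116.0]] [array([ 0.5096, -0.2689]), array([ 0.5175, -0.3215])] [ 0.5136 -0.2952]
red [ 0.5446 -0.361 ] len 0.05282073279580977 yaw x 5.47764743598707
yel [ 0.5514 -0.4289] len 0.053277408207405404 yaw x 5.902658313789874
yaw y F 5.5360810944140235
yaw y N 5.370143620721492
side red [ 0.5703 -0.362   0.041 ] [ 0.5164 -0.3681  0.041 ]
scene yel [array([ 0.5318, -0.4248]), array([ 0.5841, -0.4219])] [ 0.5579 -0.4234]
scene red [array([ 0.5256, -0.3565]), array([ 0.58  , -0.3488])] [ 0.5528 -0.3527]
scene blue [array([ 0.5198, -0.283 ]), array([ 0.5747, -0.2715])] [ 0.5473 -0.2772]
```

Emit:
{"op": "jog_arm", "data": {
  "motion": [
    {"offset":[10,25,0],"roll":-0.07,"hand":15},
    {"offset":[20,50,0],"roll":-0.14,"hand":15},
    {"offset":[30,74,0],"roll":-0.206,"hand":15},
    {"offset":[30.2,74,25],"roll":-0.206,"hand":15},
    {"offset":[30.2,74,60],"roll":-0.206,"hand":15},
    {"offset":[30.2,74,95],"roll":-0.206,"hand":15},
    {"offset":[30.2,74,130],"roll":-0.206,"hand":15},
    {"offset":[30.2,74,160],"roll":-0.206,"hand":15},
    {"offset":[30.2,74,180],"roll":-0.206,"hand":15},
    {"offset":[30.2,74,188],"roll":-0.206,"hand":15},
    {"offset":[30.2,74,188],"roll":-0.206,"hand":15},
    {"offset":[30.2,74,188],"roll":-0.206,"hand":15}
  ]
}}

```text
clock: 13.77
tool_pos: [0.4793, -0.2985, 0.0732]
orientation: [180.0, -0.0, 7.3]
force: [-0.6, 0.2, 0.6]
opening: 0.0229
```

```bash
python3 - <<'E'
from plant import ctrl,cams
from h import *
o=ctrl.get_obs();s=cams.snapshot("wrist");s2=cams.snapshot("scene");s3=cams.snapshot("side");pickle.dump((o,s,s2,s3),open("s8.pkl","wb"))
print(o["tool_pos"],o["orientation"],o["force"])
for c in("blue","red"):print(c,blobs(s["img"],c,20))
a=s2["img"][100:160,175:265];b=s3["img"][270:350,210:330]
im=[cv2.resize(x,(400,267),interpolation=cv2.INTER_CUBIC)[:,:,::-1] for x in(a,b)]
w=cv2.resize(s["img"][:230,100:406],(400,300),interpolation=cv2.INTER_CUBIC)[:,:,::-1]
cv2.imwrite("pics/c8.png",np.vstack([np.hstack(im),np.hstack([w,w*0])]))
E
```

```text
[ 0.47933432 -0.29846848  0.07323702] [ 1.79972761e+02 -1.02215864e-02  7.25551544e+00] [-0.6291392   0.17805823  0.55096141]
blue [([228.7, 91.0], [220, 82, 17, 19, 269]), ([296.9, 92.3], [289, 85, 27, 18, 221]), ([227.0, 177.3], [221, 175, 16, 6, 51]), ([289.6, 178.1], [285, 176, 13, 5, 34])]
red [([386.4, 96.8], [338, 86, 98, 21, 1709]), ([373.1, 184.5], [330, 170, 89, 27, 1360])]
```

View pics/c8.png

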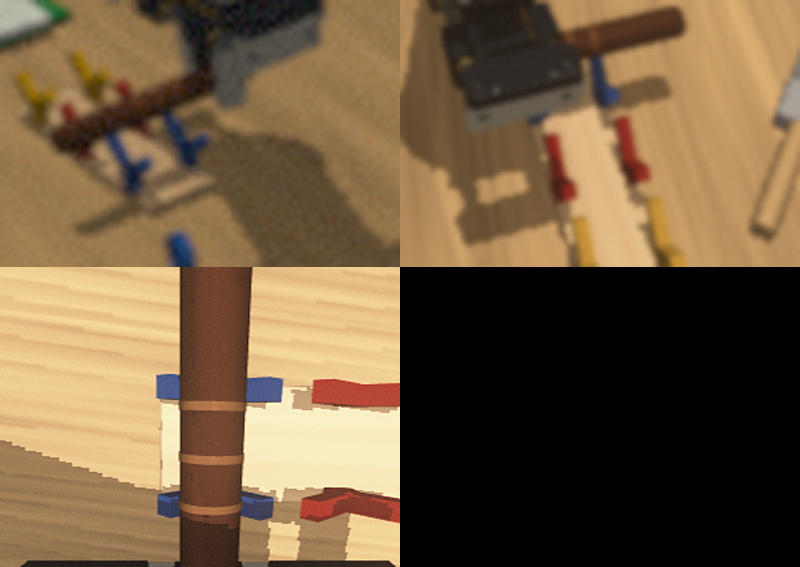

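The crop shows the rung over the blue seat. It sits 2–3 mm short of the notch middle in tool +y (blue cheeks 157–283 and 157–273, rung at 214 and 211), so I'll correct by 1.4 mm and 0.02 rad and lower it.

Emit:
{"op": "jog_arm", "data": {
  "motion": [
    {"offset":[0,1.4,0],"roll":0.02,"hand":15},
    {"offset":[0,1.4,8],"roll":0.02,"hand":15},
    {"offset":[0,1.4,16],"roll":0.02,"hand":15},
    {"offset":[0,1.4,22],"roll":0.02,"hand":15},
    {"offset":[0,1.4,27],"roll":0.02,"hand":15},
    {"offset":[0,1.4,30],"roll":0.02,"hand":15},
    {"offset":[0,1.4,31],"roll":0.02,"hand":15},
    {"offset":[0,1.4,31],"roll":0.02,"hand":15},
    {"offset":[0,1.4,31],"roll":0.02,"hand":15}
  ]
}}

```text
clock: 14.67
tool_pos: [0.4788, -0.3002, 0.0415]
orientation: [180.0, 0.0, 6.0]
force: [-0.1, 1.1, -0.7]
opening: 0.023
```

Low forces, so I'll release, opening to 50 mm, and then lift.

Emit:
{"op": "jog_arm", "data": {
  "motion": [
    {"offset":[0,0,0],"roll":0,"hand":26},
    {"offset":[0,0,0],"roll":0,"hand":30},
    {"offset":[0,0,0],"roll":0,"hand":40},
    {"offset":[0,0,0],"roll":0,"hand":50},
    {"offset":[0,0,0],"roll":0,"hand":50},
    {"offset":[0,0,0],"roll":0,"hand":50},
    {"offset":[0,0,0],"roll":0,"hand":50},
    {"offset":[0,0,-15],"roll":0,"hand":50},
    {"offset":[0,0,-40],"roll":0,"hand":50},
    {"offset":[-10,0,-75],"roll":0,"hand":50},
    {"offset":[-30,0,-110],"roll":0,"hand":50},
    {"offset":[-40,0,-145],"roll":0,"hand":50},
    {"offset":[-40,0,-175],"roll":0,"hand":50},
    {"offset":[-40,0,-190],"roll":0,"hand":50},
    {"offset":[-40,0,-190],"roll":0,"hand":50},
    {"offset":[-40,0,-190],"roll":0,"hand":50}
  ]
}}

```text
clock: 16.0
tool_pos: [0.4393, -0.3044, 0.2326]
orientation: [180.0, -0.1, 6.0]
force: [0.2, -0.2, -0.9]
opening: 0.0502
```

```bash
python3 - <<'E'
from plant import ctrl,cams
from h import *
o=ctrl.get_obs();s=cams.snapshot("wrist");s2=cams.snapshot("scene");s3=cams.snapshot("side");pickle.dump((o,s,s2,s3),open("s9.pkl","wb"))
print(o["tool_pos"],o["orientation"],o["force"],o["opening"])
cv2.imwrite("pics/c9.png",np.vstack([np.hstack([cv2.resize(s["img"][:240],(400,250)),cv2.resize(s2["img"],(400,300))[:250]]),cv2.resize(s3["img"][100:384],(400,222)).repeat(1,0) @ np.eye(3,dtype=np.uint8) if 0 else np.hstack([cv2.resize(s3["img"],(400,300)),cv2.resize(s2["img"][100:160,175:255],(400,300),interpolation=cv2.INTER_CUBIC)])])[:,:,::-1])
E
```

```text
[ 0.4392511  -0.30441772  0.23260481] [ 1.79961073e+02 -1.41225799e-01  6.01833893e+00] [ 0.18214265 -0.18917515 -0.85755264] 0.0502216235805231
```

View pics/c9.png

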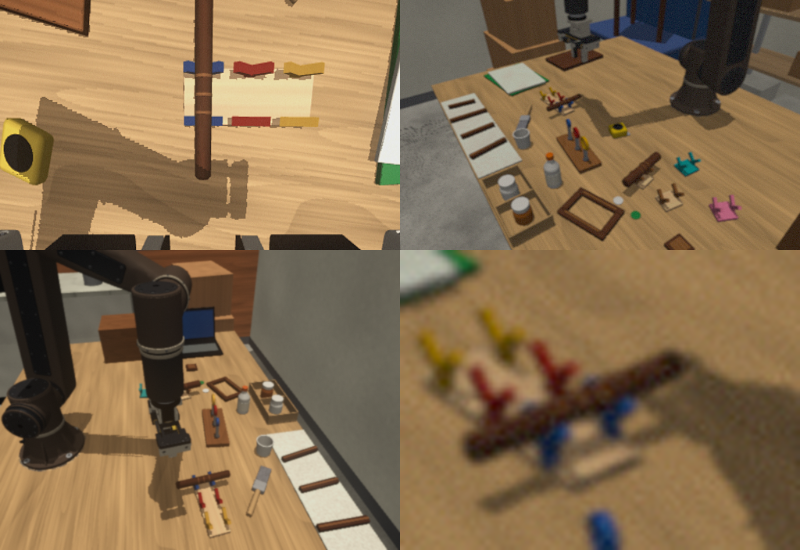

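The pictures show the rung lying in both blue notches with the gripper clear. Its near end is at about wrist pixel (259,171). Bystanders and the other rung look unchanged. One numeric check, then I'll hand in.

```bash
python3 - <<'E'
from plant import order
from h import *
np.set_printoptions(precision=4,suppress=True)
o,s,sc,si=pickle.load(open("s9.pkl","rb"));T=cw(s,o);im=s["img"].astype(int)
P=[]
for r in(5,25,40,80,95,140,155):
    d=np.where(im[r,235:285].max(1)<125)[0]+235
    P.append(plane(s,T,(d.mean(),r),.047)[:2])
P=np.array(P);k,b=np.polyfit(P[:,0],P[:,1],1);print("yaw",np.degrees(np.arctan(k)))
e=plane(s,T,(258.5,170),.047);c=e[:2]+.09*np.array([np.cos(np.arctan(k)),np.sin(np.arctan(k))]);print("end",e,"centre",c)
cheeks=[np.mean([plane(s,T,(q,r),.051)[:2] for q in cols],0) for cols,r in(((236,286),66),((236,286),113))]  # rough: blue cheek extents from the picture
print("seat approx",np.mean(cheeks,0))
a=pickle.load(open("s0.pkl","rb"))["scene"]["img"]
d=cv2.absdiff(a,sc["img"]).max(2);d[:, :265]=0
print("thick rung/frame area diff px",(cv2.medianBlur(d,5)[180:300,200:335]>60).sum())
order.close_job()
E
```

```text
yaw 4.381928314452767
end [ 0.4491 -0.3016  0.047 ] centre [ 0.5389 -0.2947]
seat approx [ 0.5381 -0.295 ]
thick rung/frame area diff px 137
the job is handed in; nothing more can be done
```

The job is done and handed in at about 16 s of the 54 s allowed. The marked rung is released in the blue seat. No verdict is reported back.

**Gauging:** The green disc marked the thin (24 mm) rung. It went about 25 mm through the yellow ring and about 22 mm through the red one, with almost no force. The blue ring stopped it, square and centred, with 13 N of back force.

**Last checks:**
- **Position:** the rung's centre measured (0.539, −0.295) against a rough seat estimate of (0.538, −0.295). Its yaw was about 4.4° against the rack's 5.6°, well inside the 0.12 rad limit. I did not measure its height in the seat.
- **Gripper:** open at 50 mm and about 0.19 m above the seat, touching nothing.
- **Other items:** the white-marked rung and the bystanders look unmoved in the final views.

**Small disagreements:**
- The scene camera placed the rack about 10 mm off the wrist view in places. I trusted the wrist and side views, which agreed to about 5 mm.
- The before-and-after picture comparison around the thick rung differed by 137 pixels. That region also took in the thin rung's removed end and its shadow, so I did not follow it up.

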